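# Fetch the wick spool from the lidded chest

### The job

Lift the lid of the wooden chest by its front tongue and lay it back until it rests on its stop by itself. Then take the spool of wick out of the chest and set it down gently, standing upright in the middle of the small square black plate that lies to the right of the chest. Leave the lid open, leave the roll of tape in the chest, and do not disturb the wax block and the cork disc on the bench.

Things in the scene. Friction and masses are not known exactly. Their poses are not given: they have to be found in the camera images.
- chest: Fixed wooden chest, 140 mm deep (x), 294 wide (y), rim 85 high; walls and floor 9 mm. A partition at y = 0 (8 mm thick, top 45 mm above the bench) makes two compartments, 122 (x) by 134 mm (y): one holds the spool, the other the tape; which varies. Origin: centre of the underside; +x to the back (hinge side), z up. Bent irons behind the hinge stop the lid.
- lid (a joint): Angle of the chest's lid about the hinge: 0 closed, grows as it is lifted, 1.80 rad (just past upright) resting on its stops. A loose hinge: the lid (wooden board 10 mm thick, 0.28 kg) falls shut if let go before it is upright, and past upright falls back onto its stop.
- chest_hinge (a point): Middle of the lid's hinge line: on the chest's back edge, 76 mm behind its centre and 85 mm up. The hinge line runs along the chest's y. The lid's front edge is 150 mm from it.
- lid_tongue (a point): Grip point of the light wooden tongue at the middle of the lid's front edge: 46 mm long, 32 wide (chest's y), 12 thick, in the lid's plane. The point is mid-width, mid-thickness, 28 mm out from the edge, 178 mm from the hinge line, 6.5 mm above it when shut. Axes turn with the lid (shut: the chest's). Pinched from above across its width, it pivots between the fingers.
- spool_center (a point): Centre (31 mm above its underside) of the wooden spool of wick cord: round flanges 54 mm in diameter at both ends, 62 mm tall, 0.07 kg, standing upright on the floor of one compartment; z is its axis. Grasp round the flanges.
- tape_center (a point): Centre of the roll of masking tape: 98 mm in diameter, 25 mm high, lying flat in the other compartment. To be left there.
- plate_top (a point): Middle of the top face of the small square black plywood plate: 108 x 108 mm, 14 mm thick, lying loose on the bench to the right of the chest. z up.
- wax_center (a point): Centre of a loose block of yellow wax, about 77 x 103 x 51 mm, on the bench: a bystander.
- cork_center (a point): Centre of a loose solid cork disc, 128 mm in diameter, 42 mm high, on the bench: a bystander.
There are look-alikes about, which are no part of the job. Of the things that look like the part that bears plate_top, the largest one is meant.

How it is judged:
On the way:
1. the lid rests open on its stop (more than 1.70 rad), let go, with the spool still in the chest (value of joint lid above 1.7 rad and velocity of joint lid between -0.1 and 0.1 rad/s and contact force between the fingers and lid below 0.3 N and z of spool_center in the frame of chest below 0.08 m and x of spool_center in the frame of chest between -0.09 and 0.09 m and y of spool_center in the frame of chest between -0.15 and 0.15 m), for 0.2 s.
At the end, for the whole second after the job is handed in: The lid rests open on its stop (more than 1.70 rad); the spool stands upright (within 0.1 rad) and at rest on the small black plate, its axis within 30 mm of the plate's middle; the plate is flat; the roll of tape lies in the chest, within 50 mm of where it was (value of joint lid above 1.7 rad and velocity of joint lid between -0.1 and 0.1 rad/s and horizontal distance between spool_center and plate_top below 0.03 m and angle between each of spool_center, plate_top's own z axis and vertical below 0.1 rad and z of spool_center in the frame of plate_top between 0.026 and 0.036 m and linear speed of spool below 0.02 m/s and height (world z) of tape_center below 0.05 m and distance of tape_center from where it was at the start of the episode below 0.05 m); the robot touches nothing.
It fails at once if the spool is dropped: it moves faster than 0.8 m/s while the fingers do not hold it (linear speed of spool above 0.8 m/s and contact force between the fingers and spool below 0.05 N).
It fails at once if the wax block or the cork disc is shifted more than 40 mm (distance of any of wax_center, cork_center from where it was at the start of the episode above 0.04 m).
It fails at once if the roll of tape is lifted out of the chest (height (world z) of tape_center above 0.1 m).
It also fails if it takes over 64 s, if anything falls off the work surface, if the arm or the gripper's body presses on something with over 40 N, if the wrist force passes 120 N, or if a joint passes its speed limit or range.

### The arm

A 6-joint arm with a two-finger parallel gripper is mounted at the origin on the work surface; the furniture and walls round the work are solid. World frame = base frame: x ahead of the robot, y to its left, z up, the work surface at z = 0. Lengths are in m, angles in rad, forces in N, time in s.
With the tool pointing down it reaches from about 0.35 to 1 m from the base axis. Payload 7.1 kg.
Tool frame: the origin (TCP) lies between the finger pads; the fingertips stand 22 mm ahead of it and the grasp point (between the pads) lies 3 mm ahead of it; x points along the fingers, y is the direction in which the jaws open and shut, and the axes are right-handed (so a half turn about x gives the same grasp; the last joint's range is limited). The gripper opens to 85 mm and grips with 20 to 120 N. Pads are 22 mm wide; open, the fingers measure 114 mm over their backs; the gripper's body (76 mm by 85 mm) begins 54 mm behind the grasp point. The pads swing forward as they close: fully open they stand 13 mm farther back than shut.
Start: joints at [-0.019, 0.423, 1.63, -0, 1.089, -0.019], TCP at [0.625, 0, 0.253] pointing down, gripper open.
Joint ranges: [-3, 3], [-0.9, 2.11], [0.09, 2.58], [-1.31, 4.45], [0.11, 2.69], [-2.54, 2.54]. Speed limits (rad/s): [2.39, 2.39, 3.01, 3.14, 3.14, 3.14].

### API

Orientations are given as a rotation vector (axis times angle).
In Python, from rig import manip gives the robot as it stands. The module is installed in compiled form; this text tells all that it offers. Calls block until the motion is done:
- manip.move_to(position, orientation): joint-space move of the TCP to a pose.
- manip.servo_line(position, orientation=None, rate=0.15): straight line of the TCP; orientation=None keeps the orientation; rate is the mean speed in m/s.
- manip.set_joints(angles): joint-space move.
- manip.command_gripper(opening, f_grip=None): finger opening in m; f_grip is the grip in N (None keeps the last); returns when the fingers have stopped.
- manip.hold(seconds).
- manip.solve_ik(position, orientation): joint angles nearest the present ones, or None.
- manip.camera(name): name is "scene" or "side" or "wrist"; returns a dict with "image" (384x512x3 uint8, red, green, blue), "fx", "fy", "cx", "cy" (pixels), "cam_to_world" (4x4, takes a point from camera to world coordinates); the wrist camera has in their place "mount" (4x4, takes a point from camera to tool coordinates, whose origin is the TCP and whose axes are the tool frame's). Camera axes: x right, y down, z forward; pixel columns grow to the right and rows downward; lengths in m; the calibration is good to about 2 mm. A picture is of the moment at which its call begins: read the wrist's pose just before it. There is no depth.
A pose or a line that the arm cannot do raises manip.IKError and nothing moves.
- manip.sign_off(): hands the job in, once; it reports no verdict.
Readings, each from a call of its own:
- manip.get_time(): time.
- manip.get_joint_positions(): joint angles.
- manip.get_joint_vel(): joint speeds.
- manip.get_tau(): joint torques, N m.
- manip.get_position(): TCP position.
- manip.get_ee_rot(): TCP orientation.
- manip.get_contact_force(): force on the tool from outside, world axes, zero at the start.
- manip.get_torque(): the same for the moment, N m.
- manip.get_width(): finger opening in m.
Only numpy, scipy, OpenCV 4.12 (cv2) and the standard library are available. Lean on these libraries where they do the work, as an engineer would, in place of code of your own. Each camera call takes 0.05 s, during which the arm holds its last target.

## Working session

There is one attempt and no reset: what is moved stays moved. The work goes in short steps, each a Python script; the robot and the scene stay as the last script left them, time stands still between calls to the robot, and variables do not carry over. Pictures are saved under pics/ and viewed, and the job is handed in when it is done.

```bash
mkdir -p pics
python3 - <<'E'
from rig import manip
import cv2,numpy as np
np.set_printoptions(precision=4,suppress=True)
print(manip.get_time(),manip.get_position(),manip.get_ee_rot(),manip.get_width())
for n in ["scene","side","wrist"]:
    c=manip.camera(n); cv2.imwrite(f"pics/{n}0.png",c["image"][:,:,::-1])
    print(n,c["fx"],c["fy"],c["cx"],c["cy"],c.get("cam_to_world",c.get("mount")))
E
```

```text
0.0 [0.6245 0.     0.2525] [ 1.2085  1.2103 -1.2103] 0.08559878626993504
scene 456.8860971484921 456.8860971484921 249.4395987973138 184.51592139878946 [[ 0.6867 -0.2737  0.6734 -0.2064]
 [-0.7265 -0.2886  0.6236 -0.7719]
 [ 0.0237 -0.9175 -0.3971  0.5321]
 [ 0.      0.      0.      1.    ]]
side 362.32051285770603 362.32051285770603 254.95520450308155 192.36841571438293 [[-0.8155 -0.2519  0.521   0.1095]
 [-0.5786  0.3685 -0.7276  0.5801]
 [-0.0087 -0.8948 -0.4463  0.4684]
 [ 0.      0.      0.      1.    ]]
wrist 285.3475703211277 285.3475703211277 252.8548965723822 195.79784972687608 [[-0.0013 -0.2656  0.9641 -0.1208]
 [ 1.     -0.0011  0.001  -0.0001]
 [ 0.0008  0.9641  0.2656 -0.0674]
 [ 0.      0.      0.      1.    ]]
```

View pics/scene0.png

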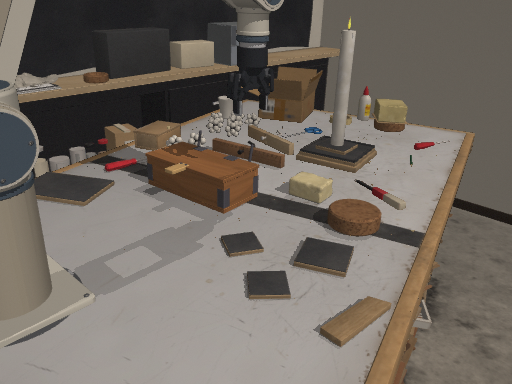

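View pics/side0.png

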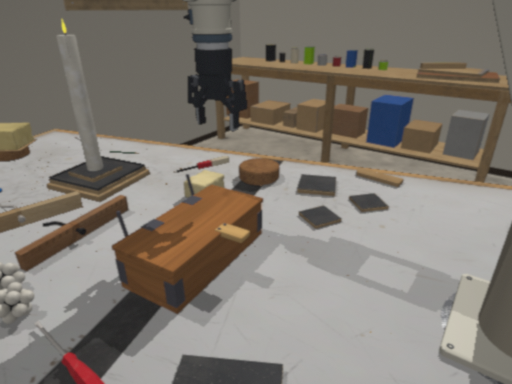

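View pics/wrist0.png

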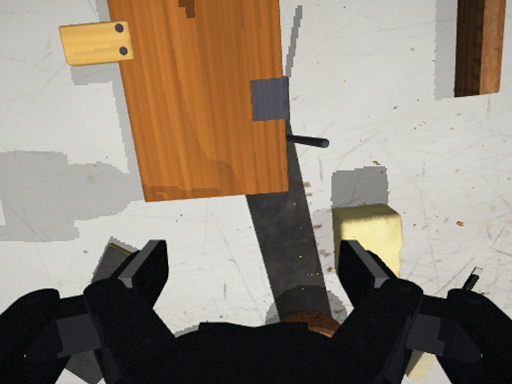

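The scene view shows the chest around (200,172) with its tongue at (177,168). The wax is at (311,187), or possibly the yellow block at (390,112), and the cork is at (354,217). The dark plates are at (242,243), (323,256) and (268,285), plus a big board at (68,187) to the left of the chest. I'll enlarge these areas to measure them.

```bash
cat > h.py <<'E'
from rig import manip
import cv2,numpy as np
from scipy.spatial.transform import Rotation as R
np.set_printoptions(precision=4,suppress=True)
def cal(c,pose=None):
    T=c["cam_to_world"] if "cam_to_world" in c else pose@c["mount"]
    return (c["fx"],c["fy"],c["cx"],c["cy"],np.array(T))
def shot(n,f=None):
    P=np.eye(4);P[:3,3]=manip.get_position();P[:3,:3]=R.from_rotvec(manip.get_ee_rot()).as_matrix()
    c=manip.camera(n)
    if f: cv2.imwrite(f"pics/{f}.png",c["image"][:,:,::-1])
    k=cal(c,P); np.save(f"pics/{f or n}_cal.npy",np.array([*k[:4],*k[4].ravel()]))
    return c["image"],k
def load(f):
    a=np.load(f"pics/{f}_cal.npy");return (*a[:4],a[4:].reshape(4,4))
def ray(k,u,v):
    d=k[4][:3,:3]@np.array([(u-k[2])/k[0],(v-k[3])/k[1],1]);return k[4][:3,3],d
def atz(k,u,v,z):
    o,d=ray(k,u,v);return o+d*(z-o[2])/d[2]
def proj(k,p):
    q=np.linalg.inv(k[4])@np.append(p,1);return np.array([k[0]*q[0]/q[2]+k[2],k[1]*q[1]/q[2]+k[3]])
def crop(src,x0,y0,x1,y1,s,dst):
    im=cv2.imread(f"pics/{src}.png")[y0:y1,x0:x1]
    cv2.imwrite(f"pics/{dst}.png",cv2.resize(im,None,fx=s,fy=s,interpolation=cv2.INTER_CUBIC))
E
python3 - <<'E'
from h import *
for n in ["scene","side"]: shot(n,n+"1")
shot("wrist","wrist1")
crop("scene1",210,220,370,310,5,"c1")
crop("scene1",130,120,270,220,5,"c2")
crop("side1",100,160,280,310,4,"c3")
E
```

```text
(no output)
```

View pics/c1.png

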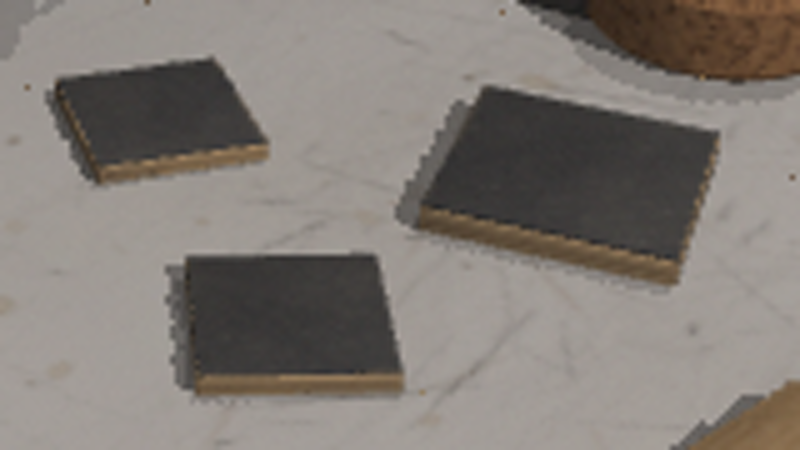

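View pics/c2.png

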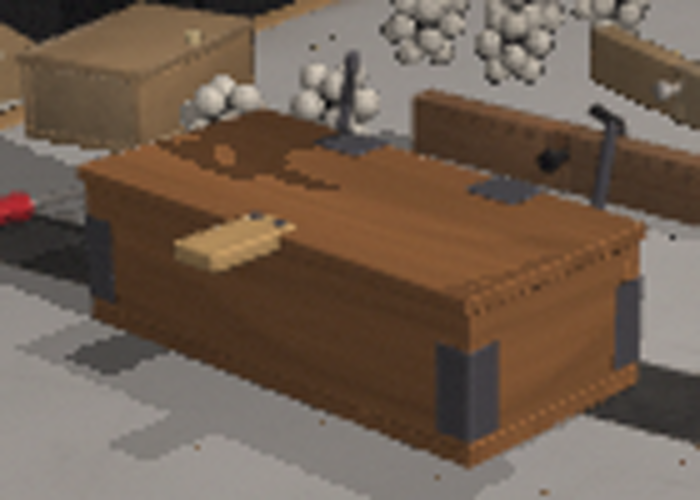

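View pics/c3.png

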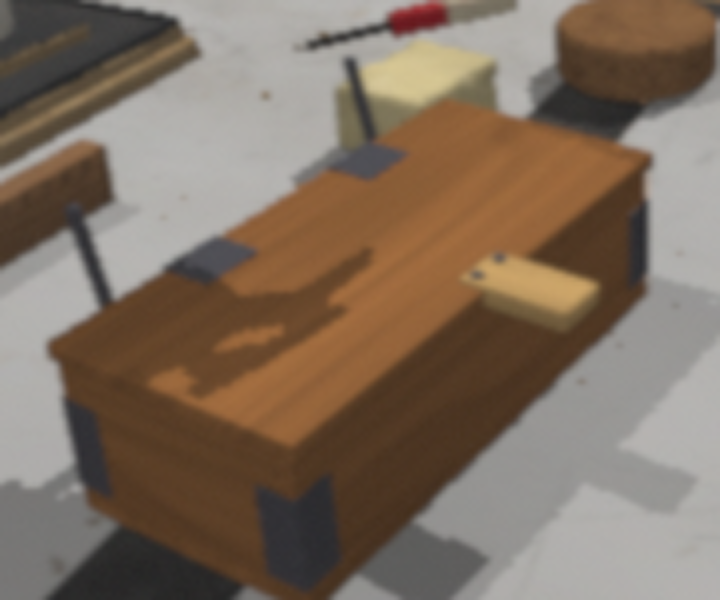

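Run:
```python
from h import *
from scipy.optimize import least_squares
ks,kd,kw=load("scene1"),load("side1"),load("wrist1")
C=lambda p,s,x0,y0:np.array(p)/s+[x0,y0]
for nm,pts in dict(big=[(485,87),(719,131),(677,263),(420,207)],a=[(55,80),(212,58),(269,145),(98,165)],b=[(185,256),(376,255),(402,374),(195,376)]).items():
    q=np.array([atz(ks,*C(p,5,210,220),0.014) for p in pts])
    print(nm,q.mean(0),np.linalg.norm(q-np.roll(q,-1,0),axis=1)*1000, np.degrees(np.arctan2(*(q[1]-q[0])[[1,0]])))
q=np.array([atz(ks,u,v,0.014) for u,v in [(30,185),(75,173),(113,183),(88,202)]]);print("left",q.mean(0),np.linalg.norm(q-np.roll(q,-1,0),axis=1)*1000)
# chest fit; lid half-width w
obs=[(ks,C((467,308),5,130,120),(-.074,-1,.0965)),(ks,C((643,232),5,130,120),(.076,-1,.0965)),(ks,C((80,168),5,130,120),(-.074,1,.0965)),
(ks,C((468,465),5,130,120),(-.07,-2,0)),(ks,C((637,383),5,130,120),(.07,-2,0)),
(kd,C((295,445),4,100,160),(-.074,1,.0965)),(kd,C((50,345),4,100,160),(.076,1,.0965)),(kd,C((650,157),4,100,160),(-.074,-1,.0965)),(kd,C((452,98),4,100,160),(.076,-1,.0965)),
(ks,C((175,240),5,130,120),(-.120,.016,.0975)),(ks,C((208,257),5,130,120),(-.120,-.016,.0975)),
(kd,C((599,287),4,100,160),(-.120,-.016,.0975)),(kd,C((569,320),4,100,160),(-.120,.016,.0975)),
(kw,(145,202),(-.074,-1,.0965)),(kw,(288,190),(.076,-1,.0965)),(kw,(60,27),(-.120,.016,.0975)),(kw,(68,66),(-.120,-.016,.0975))]
def f(p,full=False):
    c,s=np.cos(p[2]),np.sin(p[2]);r=[]
    for k,uv,(x,y,z) in obs:
        if abs(y)==1:y*=p[3]
        if abs(y)==2:y*=.0735
        r.append(proj(k,[p[0]+c*x-s*y,p[1]+s*x+c*y,z])-uv)
    return np.array(r) if full else np.ravel(r)
s=least_squares(f,[.63,.1,0,.148],loss="soft_l1");print(s.x,np.degrees(s.x[2]));print(f(s.x,True))
```

```text
big [ 0.5194 -0.3242  0.014 ] [104.9037 109.4024 105.873  107.1624] -65.75131044887776
a [ 0.427  -0.1666  0.014 ] [74.7933 79.0647 75.398  74.3843] -28.532865113659255
b [ 0.3549 -0.3069  0.014 ] [76.2164 76.6563 76.259  76.8779] -44.09224930333687
left [0.3188 0.3701 0.014 ] [131.2133 147.3724 129.2193 216.4807]
[0.5754 0.1366 0.0803 0.1463] 4.60257301007168
[[-0.5838 -3.4627]
 [ 1.2166 -4.095 ]
 [-0.2008 -2.0669]
 [ 0.4345 -0.4685]
 [ 0.1585 -1.1867]
 [-0.1385 -1.446 ]
 [-1.6779 -3.0314]
 [ 0.6379 -1.6804]
 [-3.6551 -1.0408]
 [-0.5905 -1.2519]
 [ 1.2287 -1.6072]
 [ 0.5515 -1.7629]
 [-1.0567 -1.8478]
 [-2.0608 -0.1429]
 [ 2.8426  0.2154]
 [-4.6077 -0.3398]
 [-3.1353  0.7281]]
```

Run:
```python
from h import *
crop("scene1",150,145,270,225,6,"d1");crop("wrist1",40,0,340,220,2.6,"d2")
```

```text
(no output)
```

View pics/d1.png

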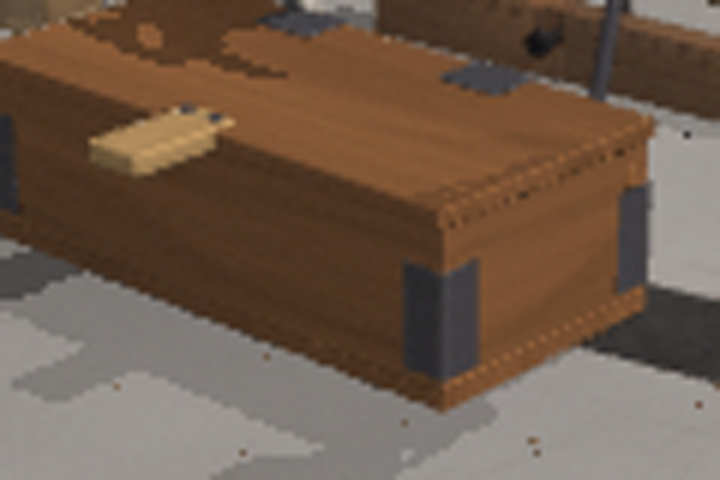

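View pics/d2.png

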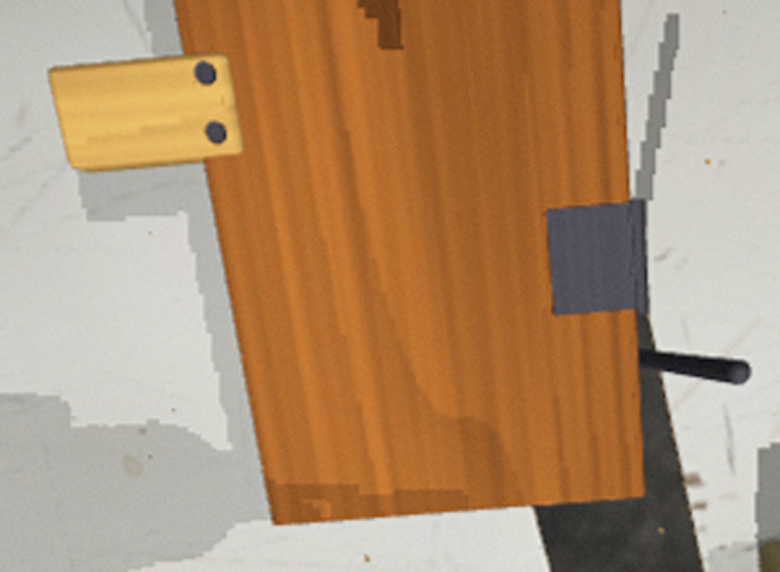

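Run:
```python
from h import *
from scipy.optimize import least_squares
ks,kd,kw=load("scene1"),load("side1"),load("wrist1")
C=lambda p,s,x0,y0:np.array(p)/s+[x0,y0]
F,B=-1,1 # codes
obs=[(ks,C((442,213),6,150,145),('F',-1,'T')),(ks,C((653,124),6,150,145),('B',-1,'T')),(ks,C((80,168),5,130,120),('F',1,'T')),
(ks,C((443,410),6,150,145),(-.07,-.147,0)),(ks,C((646,306),6,150,145),(.07,-.147,0)),
(kd,C((295,445),4,100,160),('F',1,'T')),(kd,C((50,345),4,100,160),('B',1,'T')),(kd,C((650,157),4,100,160),('F',-1,'T')),(kd,C((452,98),4,100,160),('B',-1,'T')),
(ks,C((90,143),6,150,145),('G',.016,'U')),(ks,C((132,162),6,150,145),('G',-.016,'U')),
(kd,C((599,287),4,100,160),('G',-.016,'U')),(kd,C((569,320),4,100,160),('G',.016,'U')),
(kw,np.array((273,524))/2.6+[40,0],('F',-1,'T')),(kw,np.array((643,496))/2.6+[40,0],('B',-1,'T')),(kw,np.array((50,68))/2.6+[40,0],('G',.016,'U')),(kw,np.array((71,170))/2.6+[40,0],('G',-.016,'U'))]
def f(p,full=False):
    c,s=np.cos(p[2]),np.sin(p[2]);r=[]
    for k,uv,(x,y,z) in obs:
        x=dict(F=p[4],B=p[5],G=p[6]).get(x,x); z=dict(T=p[7],U=p[8]).get(z,z)
        if abs(y)==1:y*=p[3]
        r.append(proj(k,[p[0]+c*x-s*y,p[1]+s*x+c*y,z])-uv)
    r=np.array(r)
    return r if full else np.append(r.ravel(),(p[3:]-q0)/np.array([.002]*6)*.5)
q0=np.array([.147,-.074,.076,-.120,.0955,.0975])
s=least_squares(f,[.63,.1,0,*q0],loss="soft_l1");print(s.x,np.degrees(s.x[2]));print(f(s.x,True))
p=s.x;c,sn=np.cos(p[2]),np.sin(p[2])
for x,y in [(-.102,0),(.076,0)]: print(p[0]+c*x-sn*y,p[1]+sn*x+c*y)
```

```text
[ 0.575   0.1363  0.0744  0.1473 -0.0725  0.0736 -0.1193  0.0917  0.0936] 4.260747216160778
[[-0.6183 -0.4999]
 [ 0.5385 -1.1897]
 [ 0.1645 -0.7084]
 [-0.2198 -0.6491]
 [-0.2368 -0.3732]
 [-1.1757  0.9701]
 [-0.5769 -0.4119]
 [ 0.7404  0.1073]
 [-1.9112  0.8518]
 [-0.5497 -0.7665]
 [ 0.7993 -0.8531]
 [ 0.3684  0.0913]
 [-1.3145  0.028 ]
 [-0.092  -0.4089]
 [-0.6523  0.026 ]
 [-0.6271  1.1699]
 [ 0.3226  1.44  ]]
0.47324030481582785 0.12877050396689585
0.6507483602897021 0.14199511140469837
```

The largest of the three small black plates is the one at scene (323,256), about 107 mm across. The other two are about 76 mm, and the big board to the left of the chest is not square and is on the wrong side. The fitted chest yaw is 4.3° and its residuals are around 1 px. Next I'll check that the arc is reachable, then hover over the tongue.

```bash
cat >> h.py <<'E'
CH=np.array([.575,.1363]);YAW=.0744
cx=np.array([np.cos(YAW),np.sin(YAW),0]);cy=np.array([-np.sin(YAW),np.cos(YAW),0])
def W(x,y,z): return np.array([CH[0],CH[1],0])+cx*x+cy*y+[0,0,z]
def down(yaw,sgn=1): # tool y along sgn*(world y rotated by yaw)
    x=np.array([0,0,-1.]);y=sgn*np.array([-np.sin(yaw),np.cos(yaw),0]);return R.from_matrix(np.c_[x,y,np.cross(x,y)]).as_rotvec()
def arc(a,dz=0): # tongue grip point at lid angle a
    r,h=.178,.0065; return W(.076-r*np.cos(a)+h*np.sin(a),0,.085+r*np.sin(a)+h*np.cos(a)+dz)
E
python3 - <<'E'
from h import *
print(R.from_rotvec(manip.get_ee_rot()).as_matrix())
sg=1 if R.from_rotvec(manip.get_ee_rot()).as_matrix()[1,1]>0 else -1
print(sg)
for a in [0,.4,.8,1.2,1.6,1.76]:
    p=arc(a,.003);print(a,p,manip.solve_ik(p,down(YAW,sg)))
print(manip.solve_ik([.5194,-.3242,.06],down(0.3,sg)))
manip.move_to(arc(0,.003+.08),down(YAW,sg))
shot("wrist","w2")
print(manip.get_time(),manip.get_position())
print(proj(load("w2"),arc(0)),proj(load("w2"),W(-.12,.016,.0975)),proj(load("w2"),W(-.12,-.016,.0975)))
E
```

```text
[[-0.0005  1.      0.    ]
 [ 0.      0.     -1.    ]
 [-1.     -0.0005 -0.    ]]
1
0 [0.4733 0.1287 0.0945] [ 0.2413  0.4889  2.0163  0.      0.6364 -1.4039]
0.4 [0.4898 0.13   0.1633] [ 0.2358  0.3842  1.953   0.      0.8044 -1.4094]
0.8 [0.5318 0.1331 0.2202] [ 0.2235  0.3538  1.8273  0.      0.9605 -1.4217]
1.2 [0.5925 0.1376 0.2563] [ 0.2086  0.3955  1.6658  0.      1.0803 -1.4366]
1.6 [0.6625 0.1428 0.2657] [ 0.1948  0.4882  1.494   0.      1.1593 -1.4504]
1.76 [0.6905 0.1449 0.2616] [ 0.19    0.5342  1.4276  0.      1.1798 -1.4552]
[-0.5774  0.6696  1.7491 -0.      0.7229 -2.4482]
1.6 [0.4741 0.1286 0.1748]
[252.6874 208.5178] [275.0176 187.0944] [230.2217 187.1778]
```

View pics/w2.png

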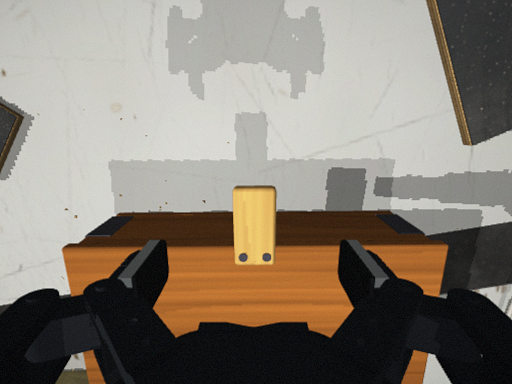

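The tongue is at (234–275, 186–264) in the wrist view. That matches the prediction to about 2 px, or roughly 1 mm. Now I'll descend, pinch it and swing it along the arc.

```bash
sed -i 's/^CH=.*/CH=np.array([.575,.1373]);YAW=.0744/' h.py
python3 - <<'E'
from h import *
o=down(YAW,1)
manip.servo_line(arc(0,.001),o,rate=.1)
print(manip.get_contact_force())
manip.command_gripper(.02,f_grip=35)
print(manip.get_width(),manip.get_contact_force(),manip.get_position())
for a in np.arange(.1,.55,.15):
    manip.servo_line(arc(a,.001),o,rate=.08); print(round(a,2),manip.get_contact_force(),manip.get_width())
shot("side","s3");print(manip.get_time())
E
```

```text
[-0.2953 -0.5712 -0.3471]
0.030944785143009055 [-0.9199 -0.7981  5.053 ] [0.4734 0.1297 0.0929]
0.1 [ 1.562  0.726 -1.879] 0.03134874086892249
0.25 [ 0.1707 -1.2247 -3.4289] 0.031114942586391487
0.4 [-0.8893  0.8282 -0.935 ] 0.031351819364307976
0.55 [-2.1806  2.3953 -0.7442] 0.031260356506797565
4.975
```

View pics/s3.png

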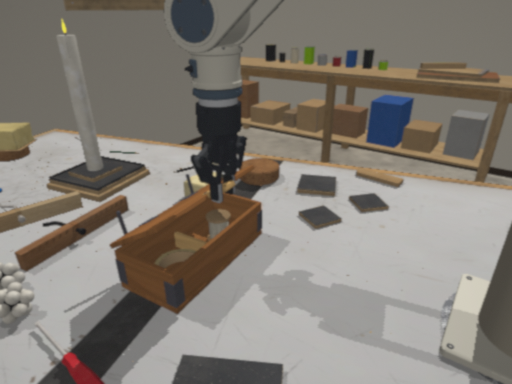

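The lid is following the arm. The spool shows at about (218,222), in the right (−y) compartment, and the tape at about (178,258) in the left one. I'll carry on with the arc.

Run:
```python
from h import *
o=down(YAW,1)
for a in [.7,.85,1.0,1.15,1.3,1.45,1.6,1.70,1.76]:
    manip.servo_line(arc(a,.001),o,rate=.08); print(round(a,2),manip.get_contact_force(),manip.get_width())
shot("side","s4");print(manip.get_time())
```

```text
0.7 [-1.1766  4.2757 -0.0361] 0.03145382955556102
0.85 [-1.2552  5.272   0.0778] 0.031581135456241
1.0 [-0.797   6.4857  0.1942] 0.031460635933623776
1.15 [-0.9329  7.2631 -1.3275] 0.03132142283755009
1.3 [-0.9934  7.5388 -0.9843] 0.03147645240489802
1.45 [-0.8804  7.2275 -0.5804] 0.03133059191891604
1.6 [-0.7073  6.505  -0.2669] 0.031692677529115934
1.7 [-1.1166  7.8528  0.5428] 0.031468388738853076
1.76 [-1.7304  8.1549  0.718 ] 0.03174030185732052
9.0667
```

View pics/s4.png

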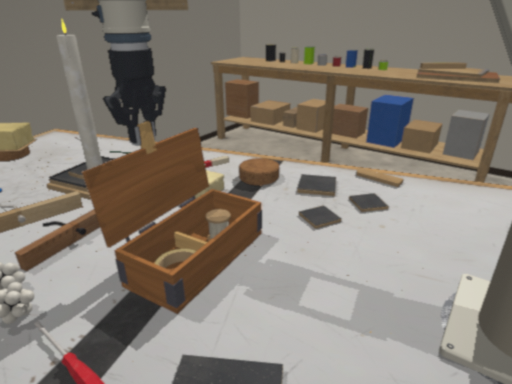

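The lid is past upright. I'll release it, raise the arm clear, and look down into the chest.

Run:
```python
from h import *
o=down(YAW,1)
manip.command_gripper(.07)
print(manip.get_contact_force())
p=manip.get_position(); manip.servo_line(p+[-0.0,0,.07],o,rate=.12)
shot("side","s5");shot("scene","sc5")
# view of spool from in front: spool comp centre
manip.servo_line(W(-.03,-.071,.30),o,rate=.2)
shot("wrist","w5");print(manip.get_time(),manip.get_contact_force())
crop("side","0",0,1,1,1) if 0 else None
crop("s5",80,100,280,310,2.8,"s5c");crop("sc5",130,70,270,220,4,"sc5c")
```

```text
[-0.5559  0.8134  0.2684]
11.3833 [ 0.6758 -0.049   0.3168]
```

View pics/s5c.png

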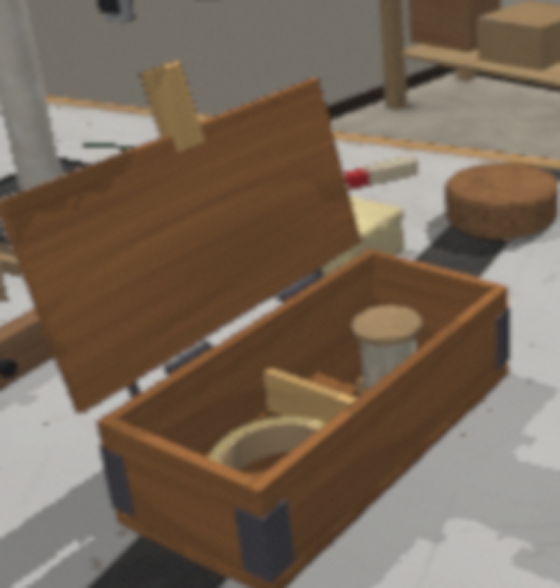

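View pics/sc5c.png

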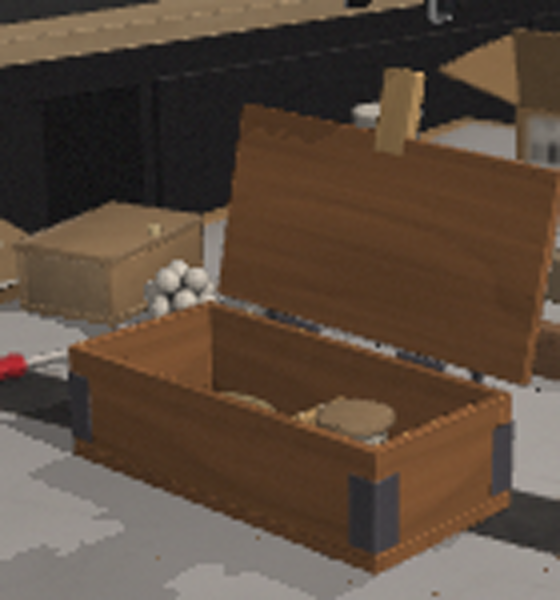

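View pics/w5.png

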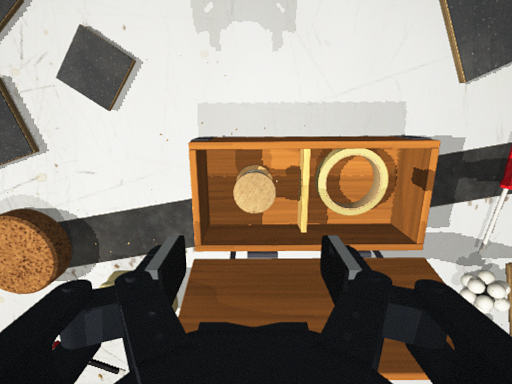

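The lid stands open by itself on its stop. The top flange of the spool is at wrist (255,191), side (218,215) and scene (219,174), and the tape is in the left compartment.

Run:
```python
from h import *
crop("w5",180,120,330,260,5,"w5c")
for n,uv in [("w5",(255,191)),("s5",(218.2,215.4)),("sc5",(219,174))]:
    q=atz(load(n),*uv,.071); d=q-W(0,0,.071); print(n,q,"chest",d@cx,d@cy)
```

```text
w5 [0.5746 0.0691 0.071 ] chest -0.00543183409463896 -0.06800591275730228
s5 [0.5744 0.0695 0.071 ] chest -0.005635184219888911 -0.06758981852539524
sc5 [0.5679 0.0569 0.071 ] chest -0.013025647556457624 -0.07966341303120147
```

View pics/w5c.png

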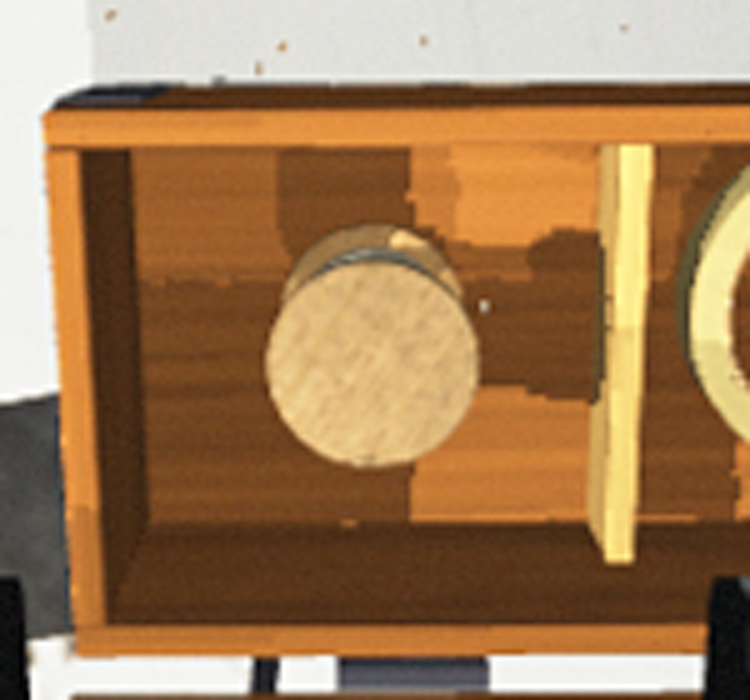

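The wrist and side views agree on (0.5744, 0.069). The scene view is about 14 mm off along its own line of sight, the same low bias its chest points showed, so I'll re-measure the plate with the wrist camera. Grasping the spool now.

Run:
```python
from h import *
o=down(YAW,1)
x,y=.5744,.0692
manip.command_gripper(.075,f_grip=30)
manip.servo_line([x,y,.15],o,rate=.15)
manip.servo_line([x,y,.061],o,rate=.08)
print(manip.get_contact_force())
manip.command_gripper(.04,f_grip=30); print(manip.get_width(),manip.get_contact_force())
manip.servo_line([x,y,.10],o,rate=.06); print(manip.get_width(),manip.get_contact_force())
shot("side","s6");crop("s6",80,60,280,270,2.8,"s6c");print(manip.get_time())
```

```text
[ 0.1997 -0.241   0.0441]
0.0523995992319332 [-1.0765 -0.431   5.0997]
0.05252509333499238 [ 1.1147 -0.7382 -1.0074]
15.2167
```

View pics/s6c.png

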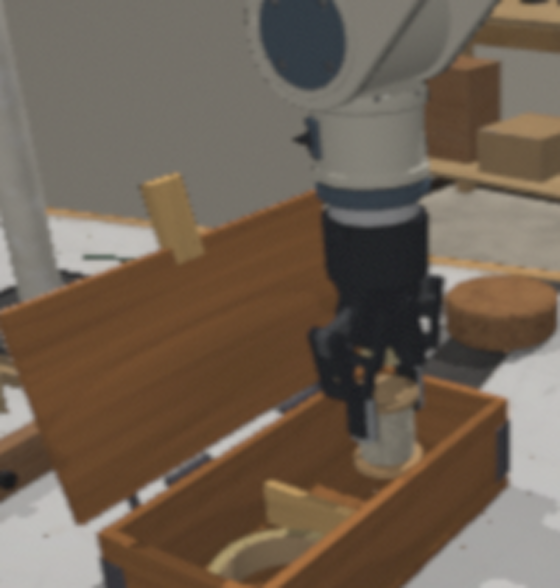

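The spool is held upright. I'll lift it over and re-measure the plate with the wrist camera from beyond it.

Run:
```python
from h import *
o=down(YAW,1)
q=atz(load("scene1"),354,212,.042);print("cork",q)
x,y=.5744,.0692
manip.servo_line([x,y,.24],o,rate=.15)
pl=np.array([.5194,-.3242]);u=pl/np.linalg.norm(pl)
yaw=YAW-.69; o2=down(yaw,1)
t=np.append(pl+u*.07,.27);print(manip.solve_ik(t,o2))
manip.move_to(t,o2)
shot("wrist","w7");shot("side","s7");print(manip.get_time(),manip.get_width(),manip.get_position())
crop("s7",260,120,440,255,4,"s7c")
```

```text
cork [ 0.6865 -0.2894  0.042 ]
[-0.5755  0.4911  1.479  -0.      1.1714 -1.5306]
17.9917 0.05238753819571632 [ 0.5793 -0.3599  0.2699]
```

View pics/w7.png

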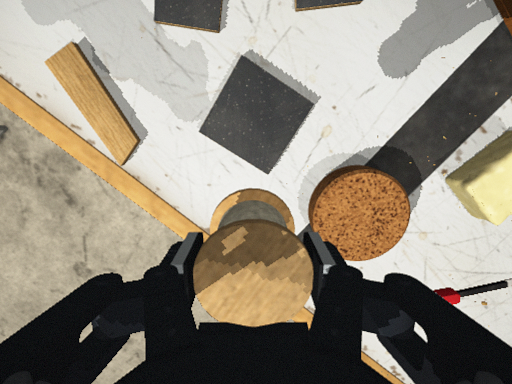

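View pics/s7c.png

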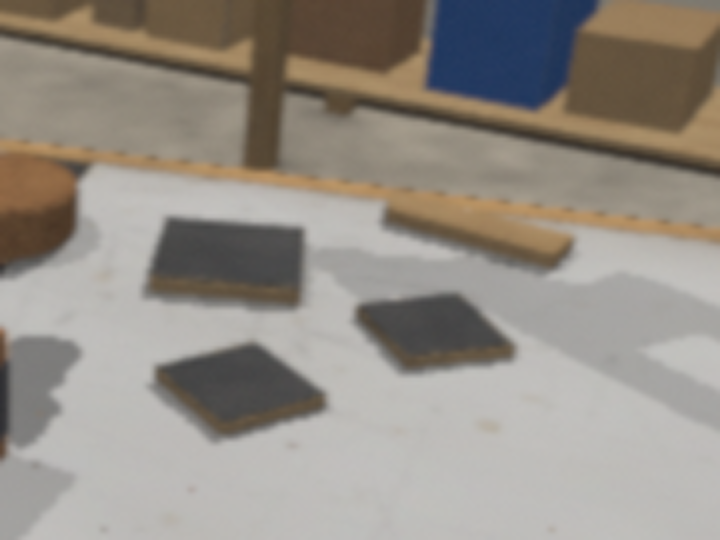

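In the wrist view the big plate's corners are at (243,50), (315,98), (269,174) and (199,132), and the cork lies to its right. In the side crop the corners are at (168,218), (304,228), (299,292) and (151,280).

Run:
```python
from h import *
for n,P in [("w7",[(243,50),(315,98),(269,174),(199,132)]),("s7",[(168/4+260,218/4+120),(304/4+260,228/4+120),(299/4+260,292/4+120),(151/4+260,280/4+120)])]:
    k=load(n);q=np.array([atz(k,*p,.014) for p in P]);print(n,q.mean(0),np.linalg.norm(q-np.roll(q,-1,0),axis=1)*1000,q[:,:2].tolist())
print("cork",atz(load("w7"),359,213,.042))
p=np.array([.575,.069]);
```

```text
w7 [ 0.5252 -0.316   0.014 ] [104.9022 111.6977 106.432  112.1003] [[0.45414017012891583, -0.2858125427409359], [0.5504069945199589, -0.2441332414083478], [0.5969491320490089, -0.3456723698038491], [0.4994479357290497, -0.3883487923728144]]
s7 [ 0.5224 -0.3139  0.014 ] [103.585  111.6319 103.0408 111.744 ] [[0.591106171615807, -0.3447127330465054], [0.4962215808209115, -0.38626720318161245], [0.45387475661290333, -0.2829791620267291], [0.5482111269358116, -0.24152971467301299]]
cork [ 0.7006 -0.2779  0.042 ]
```

The wrist and side views agree on a plate centre of about (0.5245, −0.3155), 8 mm from the scene-camera value and consistent with its bias. Now I'll lower the spool, feeling for contact.

Run:
```python
from h import *
o2=down(YAW-.69,1); x,y=.5245,-.3155
manip.servo_line([x,y,.15],o2,rate=.15)
manip.servo_line([x,y,.074],o2,rate=.07)
manip.hold(.2);f0=manip.get_contact_force()[2];print(f0)
for z in np.arange(.072,.0625,-.001):
    manip.servo_line([x,y,z],o2,rate=.02);f=manip.get_contact_force()[2];print(round(z,4),f)
    if f-f0>2.5:break
manip.hold(.2);print(manip.get_contact_force(),manip.get_position(),manip.get_time())
shot("scene","sc8");shot("side","s8");crop("sc8",220,150,400,285,4,"sc8c");crop("s8",230,90,410,225,4,"s8c")
```

```text
-1.0384108324101442
0.072 -0.40350871389340426
0.071 -1.51505924979646
0.07 -0.6497859227301137
0.069 -1.2114834473381257
0.068 0.026690554043318215
0.067 -1.1502232290818581
0.066 4.590018700042449
[-1.2161 -0.1609  5.0858] [ 0.5247 -0.3157  0.0666] 22.4583
```

View pics/sc8c.png

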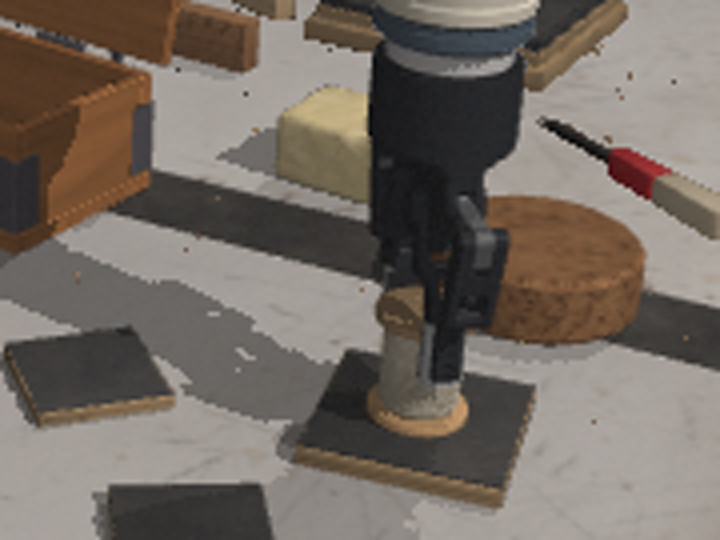

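View pics/s8c.png

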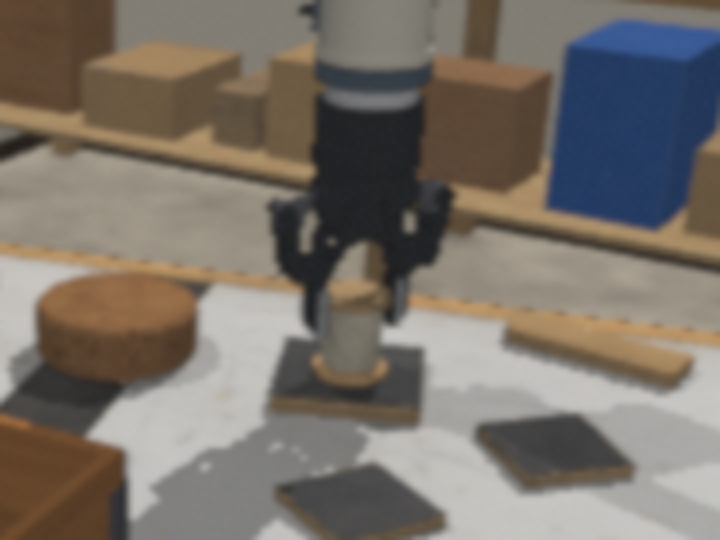

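Contact came at the expected height. The spool's base is in the middle of the plate, at scene crop (417,410) and side crop (350,368). Releasing and retreating straight up.

Run:
```python
from h import *
o2=down(YAW-.69,1)
manip.command_gripper(.078); print(manip.get_contact_force())
x,y=.5245,-.3155
manip.servo_line([x,y,.17],o2,rate=.08)
manip.servo_line([x+.06,y-.035,.27],o2,rate=.15);manip.hold(.3)
shot("wrist","w9");shot("side","s9");shot("scene","sc9");print(manip.get_time())
crop("sc9",130,70,400,285,2.8,"sc9c");crop("w9",150,20,450,260,2.6,"w9c")
```

```text
[ 0.0082  0.1094 -0.4753]
25.7917
```

View pics/sc9c.png

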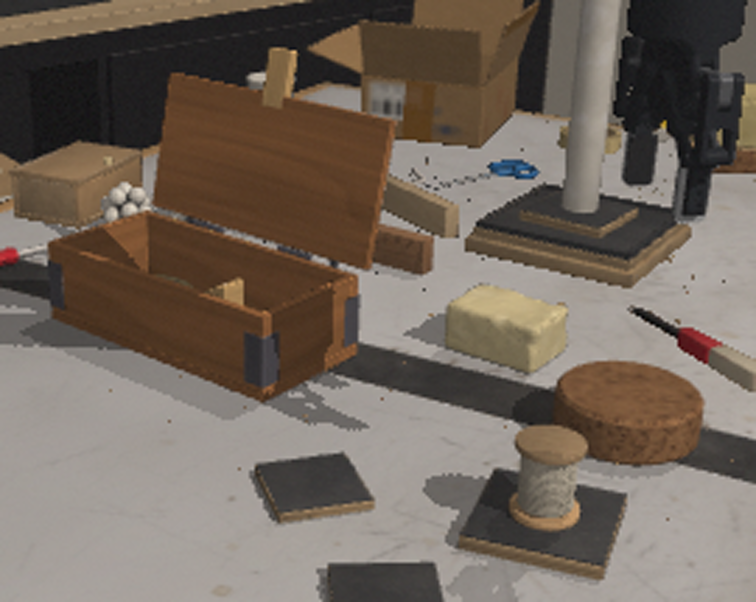

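View pics/w9c.png

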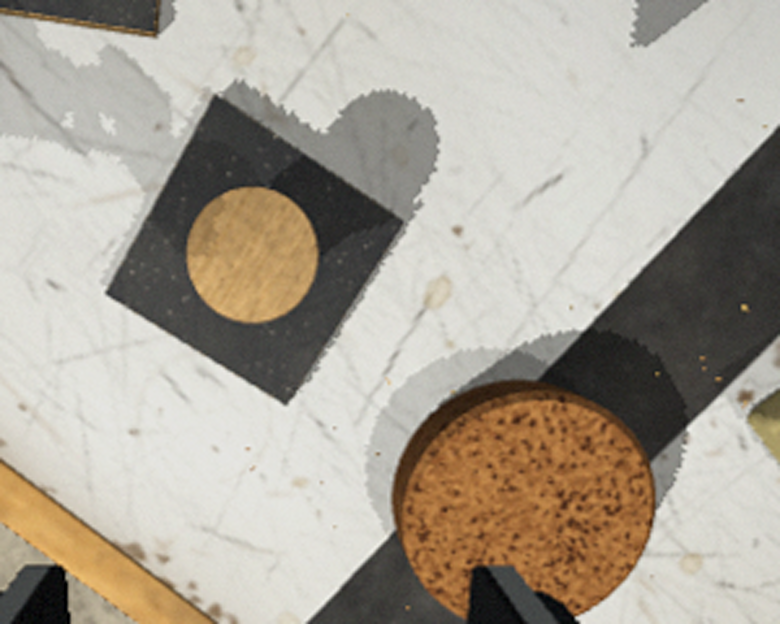

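View pics/s9.png

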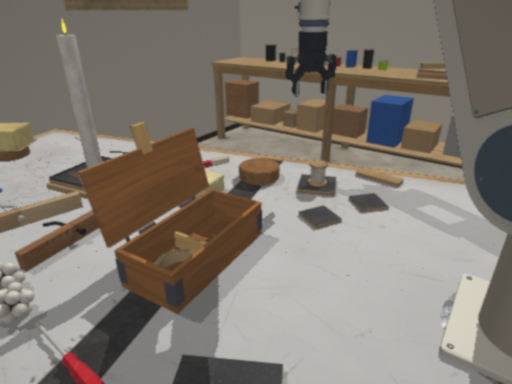

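The spool stands upright and centred on the plate, with its top at wrist crop (253,255) and the plate's middle at about (255,250). The lid is open, the tape is in the chest, and the wax and cork look unmoved. Handing in.

Run:
```python
from h import *
k=load("w9");s=atz(k,253/2.6+150,255/2.6+20,.076)
P=np.array([atz(k,u/2.6+150,v/2.6+20,.014) for u,v in [(215,96),(403,220),(287,404),(107,292)]]).mean(0)
print("offset mm",(s-P)[:2]*1000,"force",manip.get_contact_force())
manip.sign_off()
```

```text
offset mm [-0.356   1.6705] force [ 0.5449 -0.0078 -0.858 ]
the job is handed in; nothing more can be done
```

The job is done and handed in at about 26 s of the 64 s allowed. I swung the lid up by its tongue and let go at about 1.76 rad, and it settled back onto its stop. I then lifted the spool out by its flanges and set it down on the largest of the three small black plates. It touched down at the expected height with about 5 N.

**Last checks:**
- **Spool:** it stands upright about 2 mm from the plate's middle.
- **Lid and tape:** the lid is still open and the tape is still in the chest. I judged the lid's angle from the pictures only.
- **Wax and cork:** both look unmoved in the pictures.
- **Gripper:** it is clear of everything.

**Disagreement:** the scene camera read low. It put the spool about 14 mm and the plate about 8 mm away from where the wrist and side cameras agreed they were. I used the wrist and side values for both.

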